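Unlock the lid stay and shut the tool chest

ROBOT

A 6-joint arm with a two-finger parallel gripper is mounted at the origin on the work surface. World frame = base frame: x ahead of the robot, y to its left, z up, the work surface at z = 0. Lengths are in m, angles in rad, forces in N, time in s.
With the tool pointing down it reaches from about 0.375 to 0.9 m from the base axis. Payload 3.1 kg.
Tool frame: the origin (TCP) lies at the very end of the fingers, on their centre line; the grasp point (between the pads) lies 19 mm behind it; z points along the fingers, x is the direction in which the jaws open and shut, and the axes are right-handed (so a half turn about z gives the same grasp; the last joint's range is limited). The gripper opens to 87 mm and grips with 3 to 60 N. Pads are 19 mm wide; open, the fingers measure 117 mm over their backs; the gripper's body (75 mm by 190 mm) begins 51 mm behind the grasp point.
Start: joints at [1.137, 0.527, 1.433, -0, 1.181, -0.178], TCP at [0.157, 0.605, 0.223] pointing down, gripper open.
Joint ranges: [-3.08, 3.08], [-0.75, 2.2], [0.22, 2.44], [-1.43, 4.57], [0, 2.65], [-2.85, 2.85]. Speed limits (rad/s): [2.79, 2.79, 3.14, 3.14, 3.14, 3.14].

INTERFACE

Orientations are given as a rotation vector (axis times angle).
In Python, from workcell import ctrl gives the robot as it stands.
- The arm moves only by the shell command python3 -m creep 'ROWS' [FORCE]. ROWS is JSON, a list of rows, each an object of numbers: "x", "y", "z": the shift along the tool's x, y, z in mm; "rx", "ry", "rz": the turn, a rotation vector about the tool's x, y, z in rad; "claw": the closure, from 0 (fully open) to 1 (shut). A call has 1 to 8 rows; each row is the pose to reach, as a shift and turn from the pose measured when the call began, along the tool's axes at that moment; what a row does not reach only later rows make up. A row lasts 1/10 s, in which the tool goes at most 50 mm and 8.59 degrees, less where a joint would pass 70% of its speed; a pose out of reach is approached as far as the arm can. A call with a gripper value outside its range is refused whole. The fingers move at their own pace and stop on an object; FORCE is the grip in N (left out, the last holds). Time passes only in rows, so rows that repeat a pose let the fingers close. It gives the time, the measured TCP pose, the force and the opening at its end, in the units of the state.
- ctrl.observe(): the state, without advancing time (a new reading comes with each control period).
- ctrl.snapshot(name): name is "side" or "top" or "wrist"; returns the picture (480x640x3 uint8, red, green, blue); there is no depth.
- ctrl.calibration(name): a dict with "K" (3x3 intrinsics, pixels), "cam_to_world" (4x4, takes a point from camera to world coordinates); the wrist camera has in their place "T_tool_cam" (4x4, takes a point from camera to tool coordinates, whose origin is the TCP and whose axes are the tool frame's). Camera axes: x right, y down, z forward; pixel columns grow to the right and rows downward; lengths in m; the calibration is good to about 2 mm. A picture is of the moment at which its call begins: read the wrist's pose just before it. calibration takes no time and is no camera call.
- ctrl.close_job(): hands the job in, once; it reports no verdict.
Trained networks look in the newest picture that a camera, given by its name, has taken for a name from the list of things; names that differ only in an ending like _2 or _b are one class to them, and where a whole thing is asked for, a point or a joint stands for the part that bears it (a point fixed in the world has none). Each returns a list of dicts, best first, with "score" (0 to 1); they miss things now and then, are a little off and sometimes report something else, mostly with a low value. They report only what shows in the picture. A call takes as long as a camera call.
- ctrl.search_frame(camera, label): "bbox" ([left, top, right, bottom] as shares, 0 to 1, of the picture: columns of its width, rows of its height, round what is visible of it).
- ctrl.mark_of(camera, label): "position" ([column, row] as shares, 0 to 1, of the picture: columns of its width, rows of its height: a listed point, or the origin of a listed thing).
The state is a dict: "clock": time; "joint_pos": joint angles; "qd": joint speeds; "tau": joint torques, N m; "eef_pos": TCP position; "ee_rot": TCP orientation; "ft_force": force on the tool from outside, world axes, zero at the start; "ft_torque": the same for the moment, N m; "grip_width": finger opening in m.
Only numpy, scipy, OpenCV 4.12 (cv2) and the standard library are available. Lean on these libraries where they do the work, as an engineer would, in place of code of your own. Each camera call takes 0.05 s, during which the arm holds its last target.

TASK

The lid of the green tool chest on the bench is propped open by a folding steel stay, locked a little past straight. Press the red knob at the stay's knuckle down until the stay breaks at the knuckle, then lower the lid gently until it is fully shut. Leave the glue bottle, the mallet and the turned spindle where they are.

Things in the scene. Friction and masses are not known exactly. Their poses are not given: they have to be found in the camera images.
- chest: Green chest fixed to the bench, 240 mm along its x, 200 mm along its y, 125 mm high to the rim. Origin: centre of its underside; z up. The lid's hinge line runs along x at y = +100 mm, at rim height. The stay is outside its +x end. The open lid's outer face looks to +y; the hinge is stiff, so with the stay broken the lid stays where left and takes at most about 6 N at its free edge to move.
- lid (a joint): Flat lid 240 x 200 mm, 16 mm thick, its underside on the hinge line. Angle turned in closing, rad: 0 as found (85 degrees open, leaning over the chest, free edge 325 mm above the bench), 1.484 fully shut (outer face up, at 141 mm). Pushing the outer face near the free edge towards the chest's -y, then down, shuts it; with the stay locked it cannot be shut.
- knuckle (a joint): Bend of the two-link steel stay at its knuckle, rad: 0 locked (bowed up, on its stop), 0.2 dead straight, over 0.4 broken, folding downwards; about 2.3 with the lid shut. Links 106 mm long, 9 mm thick, from a pin on the chest's +x end to a pin on the lid's edge. Pressing the knob down some 35 mm breaks it (a few N) and brings the lid down a few degrees.
- knob (a point): Centre of the red round knob on the knuckle: diameter 24 mm, 26 mm long, axis along the chest's x. While locked it lies at x +147, y +3, z +169 mm in the chest's frame, 14 mm clear of the end wall, with free space above; pressed down, it drifts towards the chest's +y (about 15 mm in 35 mm).
- glue_bottle: White standing bottle with an orange cap, diameter 60 mm, 170 mm high; origin at the centre of its base. Leave alone.
- mallet: Wooden mallet lying on the bench, head 70 x 110 x 66 mm, dark handle along its own -x, 235 mm from the head's centre to the handle's end; origin under the head's centre. Leave alone.
- spindle: Turned pale wooden spindle lying on the bench, 240 mm along its own x, 30 mm square ends; origin under its centre. Leave alone.

How it is judged:
On the way:
1. The stay is broken: its knuckle is bent down past straight (over 0.35 rad) while the lid is still well open (turned less than 0.7 rad) (value of joint knuckle above 0.35 rad and value of joint lid below 0.7 rad), for 0.1 s.
At the end, for the whole second after the job is handed in: The lid is shut and at rest: within 0.06 rad (3.5 degrees, 12 mm at its free edge) of fully closed (value of joint lid above 1.424 rad and velocity of joint lid between -0.05 and 0.05 rad/s); the robot touches nothing.
It fails at once if the lid slammed: closing faster than 1.5 rad/s (0.3 m/s at its edge) in the last 0.6 rad (value of joint lid above 0.884 rad and velocity of joint lid above 1.5 rad/s).
It fails at once if the glue bottle, mallet or spindle moved by more than 40 mm (distance of any of glue_bottle, mallet, spindle from where it was at the start of the episode above 0.04 m).
It also fails if it takes over 45 s, if anything falls off the work surface, if the arm or the gripper's body presses on something with over 40 N, if the wrist force passes 120 N, or if a joint passes its speed limit or range.

## Working session

There is one attempt and no reset: what is moved stays moved. The work goes in short steps, Python scripts to look and compute and a shell command to move; the robot and the scene stay as the last step left them, time stands still between calls to the robot, and variables do not carry over. Pictures are saved under pics/ and viewed, and the job is handed in when it is done.

```bash
ls; mkdir -p pics; python3 - <<'E'
from workcell import ctrl
import cv2
print(ctrl.observe())
for c in ["side","top"]:
    im=ctrl.snapshot(c); cv2.imwrite(f"pics/{c}0.png",im[:,:,::-1])
    print(c,ctrl.calibration(c))
    for l in ["knob","chest","glue_bottle","mallet","spindle"]:
        print(l,ctrl.mark_of(c,l)[:2])
    print(ctrl.search_frame(c,"chest")[:1],ctrl.search_frame(c,"lid")[:1])
print(ctrl.observe()["clock"])
E
```

```text
pics
{'clock': 0.0, 'joint_pos': array([ 1.13752626e+00,  5.28475656e-01,  1.43391516e+00,  1.43152665e-05,
        1.18136922e+00, -1.78473749e-01]), 'qd': array([-0.00228926, -0.00104811,  0.00126803, -0.00028666, -0.00138997,
       -0.00234693]), 'tau': array([ 1.81889891e-04, -4.40026259e+01, -1.76598483e+01,  6.34381059e-02,
        5.80447877e-02, -1.30965559e-04]), 'eef_pos': array([0.1571693 , 0.60415866, 0.22156171]), 'ee_rot': array([ 2.48490334,  1.92058391, -0.00302917]), 'ft_force': array([-0.58181108, -1.52943994,  0.40348565]), 'ft_torque': array([ 0.01546858,  0.02932483, -0.0400739 ]), 'grip_width': 0.08693483374548551}
side {'K': array([[475.36701004,   0.        , 315.39361422],
       [  0.        , 475.36701004, 243.09218116],
       [  0.        ,   0.        ,   1.        ]]), 'cam_to_world': array([[ 0.31163539,  0.60717898, -0.73090155,  1.50088506],
       [ 0.95003808, -0.21337727,  0.22781084, -0.25214855],
       [-0.01763583, -0.76537823, -0.64333906,  0.90611394],
       [ 0.        ,  0.        ,  0.        ,  1.        ]])}
knob [{'position': [0.5212
[... 588 characters left out ...]
9509  ,  0.29382204],
       [-0.99749457, -0.07018392,  0.00887709,  0.01286985],
       [ 0.00532626, -0.19963535, -0.97985578,  1.54940945],
       [ 0.        ,  0.        ,  0.        ,  1.        ]])}
knob [{'position': [0.4858, 0.3969], 'score': 0.69}]
chest [{'position': [0.5055, 0.555], 'score': 0.92}, {'position': [0.2936, 0.524], 'score': 0.26}]
glue_bottle [{'position': [0.7406, 0.4394], 'score': 0.93}]
mallet [{'position': [0.7503, 0.6446], 'score': 0.97}, {'position': [0.2956, 0.5298], 'score': 0.73}]
spindle [{'position': [0.2944, 0.5281], 'score': 0.92}]
[{'bbox': [0.4195, 0.3894, 0.5955, 0.6683], 'score': 0.94}] [{'bbox': [0.4203, 0.4006, 0.4653, 0.6621], 'score': 0.79}]
0.8
```

View pics/side0.png

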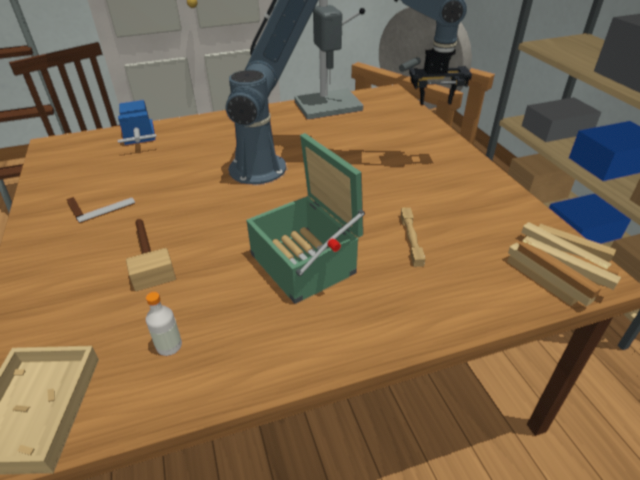

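View pics/top0.png

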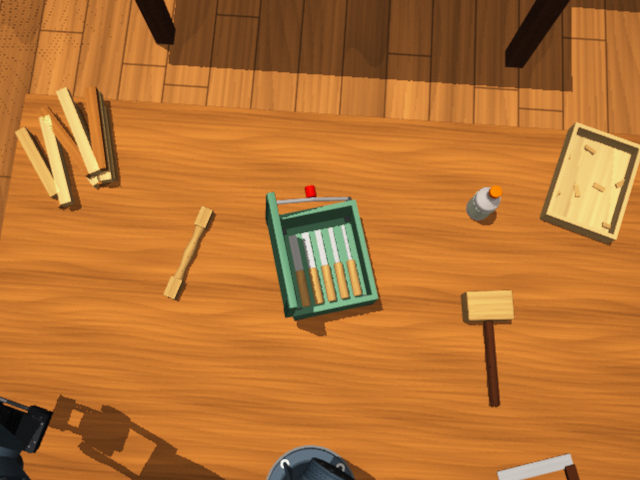

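```bash
cat > h.py <<'E'
from workcell import ctrl
import numpy as np, cv2
from scipy.spatial.transform import Rotation as R
def ray(c,uv):
    k=ctrl.calibration(c);K=k["K"];T=k["cam_to_world"]
    d=T[:3,:3]@np.linalg.inv(K)@np.array([uv[0]*640,uv[1]*480,1]);return T[:3,3],d/np.linalg.norm(d)
def atz(c,uv,z):
    o,d=ray(c,uv);return o+d*(z-o[2])/d[2]
def tri(u1,u2):
    o1,d1=ray("side",u1);o2,d2=ray("top",u2)
    s=np.linalg.lstsq(np.c_[d1,-d2],o2-o1,rcond=None)[0]
    a=o1+s[0]*d1;b=o2+s[1]*d2;return (a+b)/2,np.linalg.norm(a-b)
E
python3 - <<'E'
from h import *
np.set_printoptions(precision=4,suppress=True)
print("knob",tri([.5212,.5123],[.4858,.3969]), atz("side",[.5212,.5123],.169),atz("top",[.4858,.3969],.169))
for n,a,b in [("chest",[.4672,.5475],[.5055,.555]),("glue",[.2658,.7208],[.7406,.4394]),("mallet",[.2428,.574],[.7503,.6446]),("spindle",[.6447,.5],[.2944,.5281])]:
    print(n,atz("side",a,0),atz("top",b,0))
E
```

```text
knob (array([0.6871, 0.0473, 0.1683]), np.float64(0.0007963600797534229)) [0.6878 0.0466 0.169 ] [0.687  0.0477 0.169 ]
chest [ 0.5383 -0.002   0.    ] [0.5402 0.006  0.    ]
glue [ 0.7176 -0.3747  0.    ] [ 0.7112 -0.3688  0.    ]
mallet [ 0.4571 -0.3921  0.    ] [ 0.4602 -0.3893  0.    ]
spindle [0.5536 0.3456 0.    ] [0.5487 0.3479 0.    ]
```

The side view shows the locked stay with the red knob at about (334,244) on the far end of the chest. The top view shows the knob at (311,191). The lid stands along the chest's left side, with its top edge running from (271,196) to (289,316). The two knob rays meet at z=0.168, within 2 mm of the given height. Next I'll work out the yaw.

```bash
cat >> h.py <<'E'
np.set_printoptions(precision=4,suppress=True)
KN=np.array([0.6871,0.0473,0.169])
def setchest(yaw):
    Rz=R.from_euler("z",yaw).as_matrix(); return Rz, KN-Rz@np.array([.147,.003,.169])
def proj(c,P):
    k=ctrl.calibration(c);T=np.linalg.inv(k["cam_to_world"]);p=T[:3,:3]@P+T[:3,3];q=k["K"]@p;return q[:2]/q[2]
def goto(Pw,Rw):
    s=ctrl.observe();r0=R.from_rotvec(s["ee_rot"])
    sh=r0.inv().apply(np.array(Pw)-s["eef_pos"])*1000; rv=(r0.inv()*R.from_matrix(Rw)).as_rotvec()
    print("shift mm",sh.round(1),"rot",rv.round(3),"|",np.linalg.norm(sh).round(0))
E
python3 - <<'E'
from h import *
a=atz("top",[355/640,200/480],.125);b=atz("top",[377/640,297/480],.125);d=a-b;print(a,b,np.linalg.norm(d),np.degrees(np.arctan2(d[1],d[0])))
im=cv2.imread("pics/top0.png");im2=cv2.imread("pics/side0.png")
for yaw in [12,15]:
    M,o=setchest(np.radians(yaw));print(yaw,o)
    for c,g in (("top",im),("side",im2)):
        col=(0,0,255) if yaw==12 else (255,255,0)
        for P in [(x,y,z) for x in(-.12,.12) for y in(-.1,.1) for z in (0,.125)]+[(x,.083,.325) for x in (-.12,.12)]:
            cv2.circle(g,tuple(int(v) for v in proj(c,o+M@np.array(P)).round()),2,col,-1)
s=np.hstack([cv2.resize(im[170:340,230:400],None,fx=2.3,fy=2.3),cv2.resize(im2[130:300,220:390],None,fx=2.3,fy=2.3)])
cv2.imwrite("pics/ov.png",s)
E
```

```text
[ 0.6839 -0.0568  0.125 ] [ 0.4584 -0.1204  0.125 ] 0.2342962739789149 15.763886878235708
12 [0.5439 0.0138 0.    ]
15 [0.5459 0.0064 0.    ]
```

View pics/ov.png

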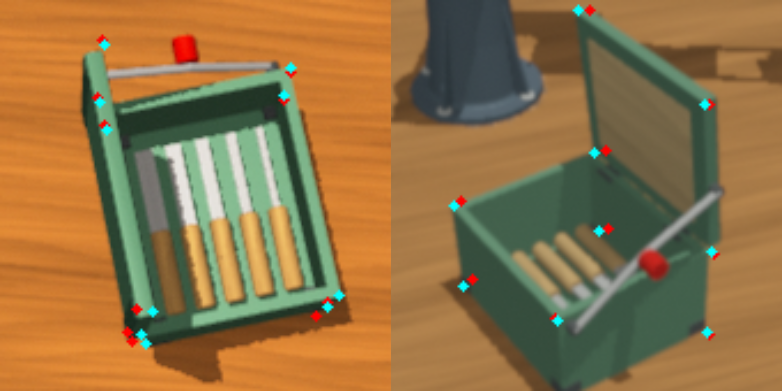

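```bash
cat >> h.py <<'E'
M,O=setchest(np.radians(15))
def W(p): return O+M@(np.array(p)/1000.)
def tool(tilt,sx=1):
    # tilt deg>0: body leans to chest -y; tool z=(0,sin,-cos); x along chest x
    t=np.radians(tilt); z=np.array([0,np.sin(t),-np.cos(t)]);x=np.array([sx,0,0.]);y=np.cross(z,x)
    return M@np.c_[x,y,z]
def where():
    s=ctrl.observe();p=M.T@(s["eef_pos"]-O)*1000
    print("t",s["clock"],"chest mm",p.round(1),"z",(M.T@R.from_rotvec(s["ee_rot"]).as_matrix())[:,2].round(2),"F",s["ft_force"].round(1))
E
python3 - <<'E'
from h import *
where();goto(W([150,0,420]),tool(15))
E
python3 -m creep '[{"z":-100,"claw":1},{"z":-200,"claw":1},{"z":-200,"claw":1},{"z":-200,"claw":1},{"z":-200,"claw":1}]' 20
python3 - <<'E'
from h import *
where();goto(W([150,0,420]),tool(15))
E
```

```text
t 0.8 chest mm [-220.3  678.6  222.6] z [ 0.  0. -1.] F [ 0.3 -0.1  0.2]
shift mm [-407.1  657.1 -197.4] rot [0.237 0.138 1.048] | 798.0
t 0.8 chest mm [-220.3  678.6  222.6] z [ 0.  0. -1.] F [ 0.3 -0.1  0.2]
shift mm [-407.1  657.1 -197.4] rot [0.237 0.138 1.048] | 798.0schema error: expected keys x, y, z, rx, ry, rz, claw
```

```bash

python3 -m creep '[{"x":0,"y":0,"z":-200,"rx":0,"ry":0,"rz":0,"claw":1},{"x":0,"y":0,"z":-200,"rx":0,"ry":0,"rz":0,"claw":1},{"x":0,"y":0,"z":-200,"rx":0,"ry":0,"rz":0,"claw":1},{"x":0,"y":0,"z":-200,"rx":0,"ry":0,"rz":0,"claw":1},{"x":0,"y":0,"z":-200,"rx":0,"ry":0,"rz":0,"claw":1}]' 20
python3 - <<'E'
from h import *
where();goto(W([150,0,420]),tool(15))
E
```

```text
clock: 1.3
eef_pos: [0.1587, 0.6079, 0.4321]
ee_rot: [-2.479, -1.916, -0.025]
ft_force: [0.1, 0.2, 1.0]
grip_width: 0.0549
t 1.3 chest mm [-218.3  681.2  432.1] z [ 0.01  0.01 -1.  ] F [0.1 0.2 1. ]
shift mm [-410.7  656.6    6.8] rot [0.23 0.12 1.05] | 774.0
```

```bash

python3 -m creep '[{"x":-50,"y":80,"z":0,"rx":0.03,"ry":0.02,"rz":0.13,"claw":1},{"x":-100,"y":160,"z":0,"rx":0.06,"ry":0.03,"rz":0.26,"claw":1},{"x":-150,"y":240,"z":0,"rx":0.09,"ry":0.05,"rz":0.39,"claw":1},{"x":-200,"y":320,"z":0,"rx":0.12,"ry":0.06,"rz":0.52,"claw":1},{"x":-250,"y":400,"z":0,"rx":0.15,"ry":0.08,"rz":0.65,"claw":1},{"x":-300,"y":480,"z":0,"rx":0.18,"ry":0.09,"rz":0.78,"claw":1},{"x":-350,"y":560,"z":0,"rx":0.2,"ry":0.1,"rz":0.9,"claw":1},{"x":-411,"y":657,"z":5,"rx":0.23,"ry":0.12,"rz":1.05,"claw":1}]'
python3 - <<'E'
from h import *
where();goto(W([150,0,420]),tool(15))
E
```

```text
clock: 2.1
eef_pos: [0.4353, 0.3147, 0.4278]
ee_rot: [-2.857, -0.374, 0.049]
ft_force: [0.6, 0.2, -0.2]
grip_width: 0.0009
t 2.1 chest mm [-27.  326.4 427.8] z [ 0.    0.26 -0.97] F [ 0.6  0.2 -0.2]
shift mm [177.4 317.1 -76.8] rot [ 0.    -0.001 -0.001] | 371.0
```

```bash

python3 -m creep '[{"x":177,"y":317,"z":-77,"rx":0,"ry":0,"rz":0,"claw":1},{"x":177,"y":317,"z":-77,"rx":0,"ry":0,"rz":0,"claw":1},{"x":177,"y":317,"z":-77,"rx":0,"ry":0,"rz":0,"claw":1},{"x":177,"y":317,"z":-77,"rx":0,"ry":0,"rz":0,"claw":1},{"x":177,"y":317,"z":-77,"rx":0,"ry":0,"rz":0,"claw":1},{"x":177,"y":317,"z":-77,"rx":0,"ry":0,"rz":0,"claw":1},{"x":177,"y":317,"z":-77,"rx":0,"ry":0,"rz":0,"claw":1},{"x":177,"y":317,"z":-77,"rx":0,"ry":0,"rz":0,"claw":1}]'
python3 - <<'E'
from h import *
where();goto(W([150,-3,200]),tool(15))
E
```

```text
clock: 2.9
eef_pos: [0.6927, 0.041, 0.4179]
ee_rot: [-2.859, -0.368, 0.05]
ft_force: [0.7, 0.5, -0.2]
grip_width: 0.0004
t 2.9 chest mm [150.8  -4.5 417.9] z [ 0.    0.26 -0.97] F [ 0.7  0.5 -0.2]
shift mm [ -0.5  54.7 210.9] rot [ 0.001 -0.    -0.006] | 218.0
```

```bash

python3 -m creep '[{"x":0,"y":55,"z":211,"rx":0,"ry":0,"rz":0,"claw":1},{"x":0,"y":55,"z":211,"rx":0,"ry":0,"rz":0,"claw":1},{"x":0,"y":55,"z":211,"rx":0,"ry":0,"rz":0,"claw":1},{"x":0,"y":55,"z":211,"rx":0,"ry":0,"rz":0,"claw":1},{"x":0,"y":55,"z":211,"rx":0,"ry":0,"rz":0,"claw":1},{"x":0,"y":55,"z":211,"rx":0,"ry":0,"rz":0,"claw":1}]'
python3 - <<'E'
from h import *
where();goto(W([150,1,178]),tool(15));goto(W([150,20,128]),tool(15))
for c in ("side","wrist"): cv2.imwrite(f"pics/{c}1.png",ctrl.snapshot(c)[:,:,::-1])
im=np.hstack([cv2.imread(f"pics/{c}1.png")[:,:] for c in ("side","wrist")]);cv2.imwrite("pics/k1.png",cv2.resize(im,(800,300)))
E
```

```text
clock: 3.5
eef_pos: [0.689, 0.0425, 0.1945]
ee_rot: [-2.856, -0.366, 0.064]
ft_force: [-0.6, 1.1, -0.5]
grip_width: 0.0009
t 3.5 chest mm [147.6  -2.1 194.5] z [-0.01  0.26 -0.97] F [-0.6  1.1 -0.5]
shift mm [ 2.6  1.3 16.7] rot [-0.003  0.009 -0.008] | 17.0
shift mm [ 3.  -3.9 69.9] rot [-0.003  0.009 -0.008] | 70.0
```

View pics/k1.png

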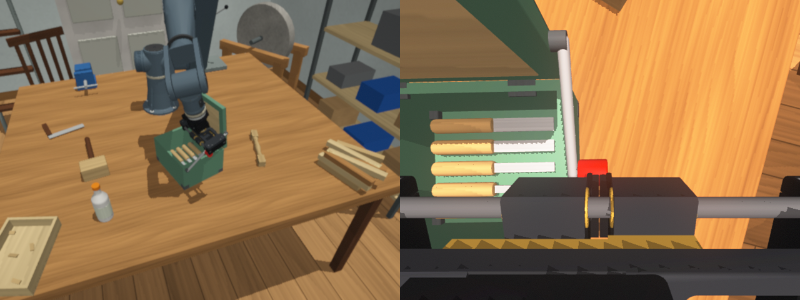

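View pics/side1.png

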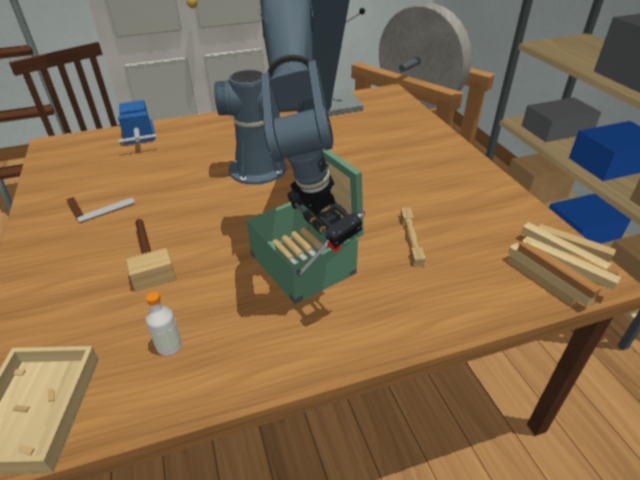

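The fingertips are right above the knob: it shows red beneath the tips in the wrist view, and at (335,245) in the side view. Now I'll press.

```bash

python3 -m creep '[{"x":3,"y":2,"z":10,"rx":0,"ry":0,"rz":0,"claw":1},{"x":3,"y":2,"z":18,"rx":0,"ry":0,"rz":0,"claw":1},{"x":3,"y":1,"z":26,"rx":0,"ry":0,"rz":0,"claw":1},{"x":3,"y":0,"z":34,"rx":0,"ry":0,"rz":0,"claw":1},{"x":3,"y":-1,"z":42,"rx":0,"ry":0,"rz":0,"claw":1},{"x":3,"y":-2,"z":50,"rx":0,"ry":0,"rz":0,"claw":1},{"x":3,"y":-3,"z":56,"rx":0,"ry":0,"rz":0,"claw":1}]'
python3 - <<'E'
from h import *
where();goto(W([150,20,128]),tool(15))
for c in ("side","wrist"): cv2.imwrite(f"pics/{c}2.png",ctrl.snapshot(c)[:,:,::-1])
im=np.hstack([cv2.imread(f"pics/{c}2.png")[:,:] for c in ("side","wrist")]);cv2.imwrite("pics/k2.png",cv2.resize(im,(800,300)))
E
```

```text
clock: 4.3
eef_pos: [0.6923, 0.0578, 0.1469]
ee_rot: [-2.863, -0.369, 0.045]
ft_force: [1.5, -7.1, 6.0]
grip_width: 0.0005
t 4.3 chest mm [154.7  11.8 146.9] z [ 0.    0.25 -0.97] F [ 1.5 -7.1  6. ]
shift mm [-4.8 -3.1 20.3] rot [ 0.006 -0.003 -0.005] | 21.0
```

View pics/k2.png

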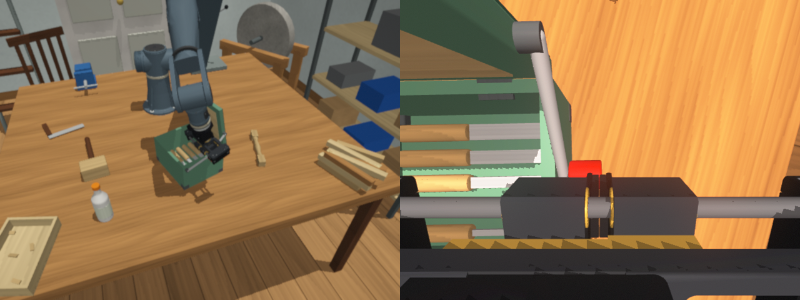

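```bash

python3 -m creep '[{"x":-4,"y":-2,"z":6,"rx":0,"ry":0,"rz":0,"claw":1},{"x":-4,"y":-3,"z":12,"rx":0,"ry":0,"rz":0,"claw":1},{"x":-4,"y":-4,"z":18,"rx":0,"ry":0,"rz":0,"claw":1},{"x":-4,"y":-5,"z":23,"rx":0,"ry":0,"rz":0,"claw":1},{"x":-4,"y":-5,"z":23,"rx":0,"ry":0,"rz":0,"claw":1}]'
python3 - <<'E'
from h import *
where();goto(W([152,-60,420]),tool(0))
for c in ("side","wrist"): cv2.imwrite(f"pics/{c}3.png",ctrl.snapshot(c)[:,:,::-1])
im=np.hstack([cv2.imread(f"pics/{c}3.png")[:,:] for c in ("side","wrist")]);cv2.imwrite("pics/k3.png",cv2.resize(im,(800,300)))
E
```

```text
clock: 4.9
eef_pos: [0.6885, 0.0651, 0.127]
ee_rot: [-2.867, -0.368, 0.036]
ft_force: [3.3, -5.9, 7.0]
grip_width: 0.0007
t 4.9 chest mm [152.9  19.8 127. ] z [ 0.01  0.25 -0.97] F [ 3.3 -5.9  7. ]
shift mm [   1.8    4.2 -303.7] rot [-0.252 -0.008 -0.007] | 304.0
```

View pics/k3.png

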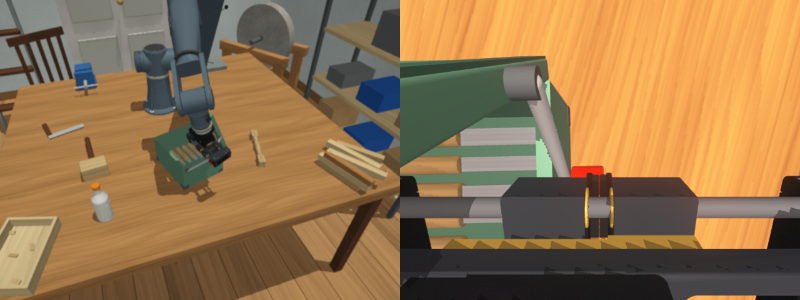

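```bash

python3 -m creep '[{"x":2,"y":8,"z":-40,"rx":0,"ry":0,"rz":0,"claw":1},{"x":2,"y":10,"z":-300,"rx":0,"ry":0,"rz":0,"claw":1},{"x":2,"y":10,"z":-300,"rx":0,"ry":0,"rz":0,"claw":1},{"x":2,"y":10,"z":-300,"rx":0,"ry":0,"rz":0,"claw":1},{"x":2,"y":10,"z":-300,"rx":0,"ry":0,"rz":0,"claw":1},{"x":2,"y":10,"z":-300,"rx":0,"ry":0,"rz":0,"claw":1},{"x":2,"y":10,"z":-300,"rx":0,"ry":0,"rz":0,"claw":1},{"x":2,"y":10,"z":-300,"rx":0,"ry":0,"rz":0,"claw":1}]'
python3 - <<'E'
from h import *
where()
for c in ("side","top"): cv2.imwrite(f"pics/{c}4.png",ctrl.snapshot(c)[:,:,::-1])
im=np.hstack([cv2.imread(f"pics/{c}4.png")[100:340,200:440] for c in ("side","top")]);cv2.imwrite("pics/k4.png",cv2.resize(im,(800,400)))
E
```

```text
clock: 5.8
eef_pos: [0.7098, -0.0166, 0.4166]
ee_rot: [-2.867, -0.368, 0.033]
ft_force: [0.7, -0.7, -0.8]
grip_width: 0.0006
t 5.8 chest mm [152.4 -64.6 416.6] z [ 0.01  0.25 -0.97] F [ 0.7 -0.7 -0.8]
```

View pics/k4.png

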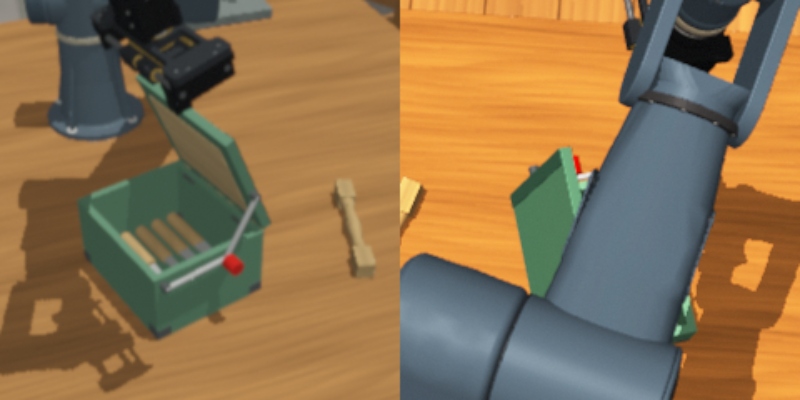

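The stay is clearly broken: in the side view the knob hangs below the link line, and the lid has come down to roughly 60° open. Next I'll move behind the lid, with the tool leaning towards the chest's +y.

```bash
python3 - <<'E'
from h import *
goto(W([10,150,430]),tool(-30))
E
```

```text
shift mm [-142.7 -210.2   36.2] rot [-0.779 -0.002 -0.007] | 257.0
```

```bash

python3 -m creep '[{"x":-20,"y":-30,"z":-5,"rx":-0.1,"ry":0,"rz":0,"claw":1},{"x":-40,"y":-60,"z":0,"rx":-0.22,"ry":0,"rz":0,"claw":1},{"x":-60,"y":-90,"z":10,"rx":-0.34,"ry":0,"rz":0,"claw":1},{"x":-80,"y":-120,"z":18,"rx":-0.46,"ry":0,"rz":0,"claw":1},{"x":-100,"y":-150,"z":24,"rx":-0.58,"ry":0,"rz":0,"claw":1},{"x":-120,"y":-180,"z":30,"rx":-0.7,"ry":0,"rz":0,"claw":1},{"x":-143,"y":-210,"z":36,"rx":-0.78,"ry":0,"rz":0,"claw":1},{"x":-143,"y":-210,"z":36,"rx":-0.78,"ry":0,"rz":0,"claw":1}]'
python3 - <<'E'
from h import *
where()
for c in ("side","top"): cv2.imwrite(f"pics/{c}5.png",ctrl.snapshot(c)[:,:,::-1])
im=np.hstack([cv2.imread(f"pics/{c}5.png")[100:340,200:440] for c in ("side","top")]);cv2.imwrite("pics/k5.png",cv2.resize(im,(800,400)))
goto(W([10,110,290]),tool(-30))
E
```

```text
clock: 6.7
eef_pos: [0.5106, 0.1585, 0.4259]
ee_rot: [2.597, 0.349, 0.081]
ft_force: [0.3, -0.3, 0.4]
grip_width: 0.0002
t 6.7 chest mm [  5.3 156.1 425.9] z [-0.01 -0.5  -0.87] F [ 0.3 -0.3  0.4]
shift mm [  2.1 -32.8 139.9] rot [ 0.001  0.004 -0.   ] | 144.0
```

View pics/k5.png

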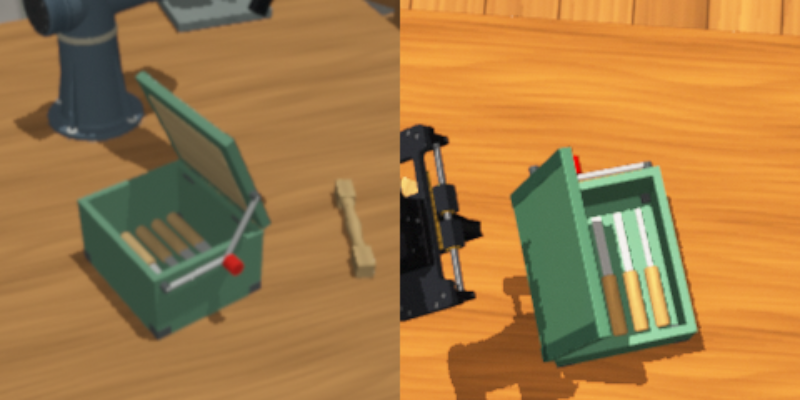

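```bash
python3 - <<'E'
from h import *
for t in range(45,80,4):
    a=np.radians(t);c,s=np.cos(a),np.sin(a)
    print(t,[ (proj("top",W([x,100-200*c+h*s,125+200*s+h*c]))).round(0) for x in(120,-120) for h in (0,16)])
print("seen outer/inner edge ~(302,189)")
for t in range(65,0,-6):
    a=np.radians(t);c,s=np.cos(a),np.sin(a); print(t,(100-182*c+18*s).round(0),(125+182*s+18*c).round(0))
E
```

```text
45 [array([334., 186.]), array([329., 186.]), array([356., 296.]), array([351., 297.])]
49 [array([329., 186.]), array([324., 185.]), array([352., 297.]), array([346., 297.])]
53 [array([324., 185.]), array([318., 185.]), array([347., 297.]), array([341., 298.])]
57 [array([319., 185.]), array([313., 185.]), array([342., 298.]), array([335., 299.])]
61 [array([313., 185.]), array([307., 186.]), array([336., 299.]), array([329., 299.])]
65 [array([307., 186.]), array([300., 186.]), array([330., 299.]), array([323., 300.])]
69 [array([301., 186.]), array([294., 187.]), array([324., 300.]), array([316., 301.])]
73 [array([295., 187.]), array([287., 187.]), array([317., 301.]), array([309., 303.])]
77 [array([288., 187.]), array([281., 188.]), array([310., 302.]), array([303., 304.])]
seen outer/inner edge ~(302,189)
65 39.0 298.0
59 22.0 290.0
53 5.0 281.0
47 -11.0 270.0
41 -26.0 258.0
35 -39.0 244.0
29 -50.0 229.0
23 -60.0 213.0
17 -69.0 195.0
11 -75.0 177.0
5 -80.0 159.0
```

```bash
python3 -m creep '[{"x":2,"y":-10,"z":45,"rx":0,"ry":0,"rz":0,"claw":1},{"x":2,"y":-20,"z":90,"rx":0,"ry":0,"rz":0,"claw":1},{"x":2,"y":-27,"z":130,"rx":0,"ry":0,"rz":0,"claw":1},{"x":2,"y":-15,"z":137,"rx":0,"ry":0,"rz":0,"claw":1},{"x":2,"y":-15,"z":137,"rx":0,"ry":0,"rz":0,"claw":1}]'
python3 - <<'E'
from h import *
where()
for t in range(65,0,-4):
    a=np.radians(t);c,s=np.cos(a),np.sin(a); print(t,end=" ");goto(W([8,100-182*c+18*s,125+182*s+18*c]),tool(-30))
E
```

```text
clock: 7.3
eef_pos: [0.5314, 0.0987, 0.3012]
ee_rot: [2.597, 0.336, 0.083]
ft_force: [1.0, 0.0, 0.3]
grip_width: 0.0006
t 7.3 chest mm [  9.9  93.  301.2] z [-0.01 -0.5  -0.86] F [1.  0.  0.3]
65 shift mm [-1.6 44.5 30.1] rot [ 0.002  0.008 -0.003] | 54.0
61 shift mm [-1.5 52.5 40. ] rot [ 0.002  0.008 -0.003] | 66.0
57 shift mm [-1.4 59.7 50.6] rot [ 0.002  0.008 -0.003] | 78.0
53 shift mm [-1.3 66.2 61.6] rot [ 0.002  0.008 -0.003] | 90.0
49 shift mm [-1.2 71.9 73. ] rot [ 0.002  0.008 -0.003] | 102.0
45 shift mm [-1.1 76.8 84.8] rot [ 0.002  0.008 -0.003] | 114.0
41 shift mm [-1.  80.9 96.9] rot [ 0.002  0.008 -0.003] | 126.0
37 shift mm [ -0.8  84.1 109.2] rot [ 0.002  0.008 -0.003] | 138.0
33 shift mm [ -0.7  86.4 121.8] rot [ 0.002  0.008 -0.003] | 149.0
29 shift mm [ -0.6  87.8 134.5] rot [ 0.002  0.008 -0.003] | 161.0
25 shift mm [ -0.5  88.4 147.2] rot [ 0.002  0.008 -0.003] | 172.0
21 shift mm [ -0.4  88.1 160. ] rot [ 0.002  0.008 -0.003] | 183.0
17 shift mm [ -0.3  86.8 172.7] rot [ 0.002  0.008 -0.003] | 193.0
13 shift mm [ -0.3  84.7 185.3] rot [ 0.002  0.008 -0.003] | 204.0
9 shift mm [ -0.2  81.8 197.7] rot [ 0.002  0.008 -0.003] | 214.0
5 shift mm [ -0.1  77.9 209.9] rot [ 0.002  0.008 -0.003] | 224.0
1 shift mm [  0.   73.3 221.7] rot [ 0.002  0.008 -0.003] | 234.0
```

```bash
python3 -m creep '[{"x":-1,"y":15,"z":10,"rx":0,"ry":0,"rz":0,"claw":1},{"x":-1,"y":30,"z":20,"rx":0,"ry":0,"rz":0,"claw":1},{"x":-1,"y":44,"z":30,"rx":0,"ry":0,"rz":0,"claw":1},{"x":-1,"y":52,"z":40,"rx":0,"ry":0,"rz":0,"claw":1},{"x":-1,"y":60,"z":51,"rx":0,"ry":0,"rz":0,"claw":1},{"x":-1,"y":66,"z":62,"rx":0,"ry":0,"rz":0,"claw":1},{"x":-1,"y":72,"z":73,"rx":0,"ry":0,"rz":0,"claw":1},{"x":-1,"y":77,"z":85,"rx":0,"ry":0,"rz":0,"claw":1}]'
python3 - <<'E'
from h import *
where()
for c in ("side","top"): cv2.imwrite(f"pics/{c}6.png",ctrl.snapshot(c)[:,:,::-1])
im=np.hstack([cv2.imread(f"pics/{c}6.png")[100:340,200:440] for c in ("side","top")]);cv2.imwrite("pics/k6.png",cv2.resize(im,(800,400)))
for t in range(49,0,-4):
    a=np.radians(t);c,s=np.cos(a),np.sin(a); print(t,end=" ");goto(W([8,100-182*c+18*s,125+182*s+18*c]),tool(-30))
E
```

```text
clock: 8.1
eef_pos: [0.5588, -0.008, 0.2664]
ee_rot: [2.596, 0.336, 0.085]
ft_force: [1.3, 2.1, 1.7]
grip_width: 0.0004
t 8.1 chest mm [  8.8 -17.3 266.4] z [-0.01 -0.5  -0.86] F [1.3 2.1 1.7]
49 shift mm [  1.5  -5.5 -14.2] rot [ 0.002  0.013 -0.002] | 15.0
45 shift mm [ 1.7 -0.6 -2.4] rot [ 0.002  0.013 -0.002] | 3.0
41 shift mm [1.8 3.5 9.7] rot [ 0.002  0.013 -0.002] | 10.0
37 shift mm [ 2.   6.7 22. ] rot [ 0.002  0.013 -0.002] | 23.0
33 shift mm [ 2.2  9.  34.6] rot [ 0.002  0.013 -0.002] | 36.0
29 shift mm [ 2.3 10.5 47.3] rot [ 0.002  0.013 -0.002] | 48.0
25 shift mm [ 2.5 11.  60. ] rot [ 0.002  0.013 -0.002] | 61.0
21 shift mm [ 2.7 10.7 72.8] rot [ 0.002  0.013 -0.002] | 74.0
17 shift mm [ 2.8  9.5 85.5] rot [ 0.002  0.013 -0.002] | 86.0
13 shift mm [ 3.   7.4 98.1] rot [ 0.002  0.013 -0.002] | 98.0
9 shift mm [  3.2   4.4 110.5] rot [ 0.002  0.013 -0.002] | 111.0
5 shift mm [  3.3   0.6 122.7] rot [ 0.002  0.013 -0.002] | 123.0
1 shift mm [  3.5  -4.1 134.6] rot [ 0.002  0.013 -0.002] | 135.0
```

View pics/k6.png

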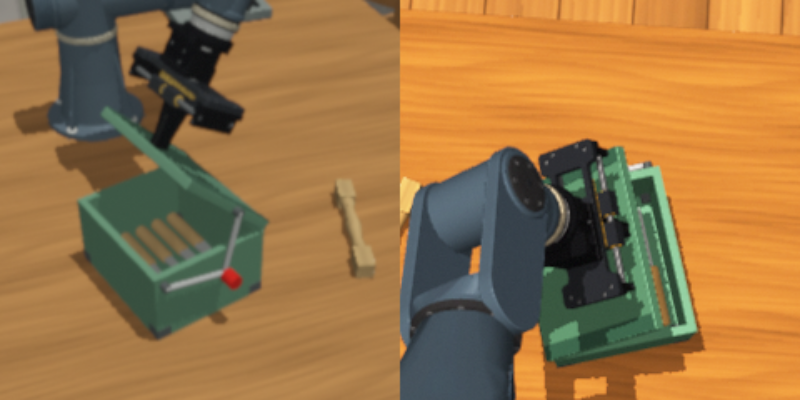

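The lid is following the fingertips at about 42° open, with only a few N on the tool. I'll continue along the arc.

```bash
python3 -m creep '[{"x":1,"y":3,"z":10,"rx":0,"ry":0,"rz":0,"claw":1},{"x":2,"y":6,"z":22,"rx":0,"ry":0,"rz":0,"claw":1},{"x":2,"y":9,"z":34,"rx":0,"ry":0,"rz":0,"claw":1},{"x":2,"y":10,"z":47,"rx":0,"ry":0,"rz":0,"claw":1},{"x":2,"y":11,"z":60,"rx":0,"ry":0,"rz":0,"claw":1},{"x":2,"y":10,"z":72,"rx":0,"ry":0,"rz":0,"claw":1},{"x":3,"y":9,"z":84,"rx":0,"ry":0,"rz":0,"claw":1},{"x":3,"y":7,"z":95,"rx":0,"ry":0,"rz":0,"claw":1}]'
python3 - <<'E'
from h import *
where()
for t in range(17,-4,-2):
    a=np.radians(t);c,s=np.cos(a),np.sin(a); print(t,end=" ");goto(W([8,100-182*c+18*s,125+182*s+18*c]),tool(-30))
E
```

```text
clock: 9.0
eef_pos: [0.5722, -0.0613, 0.185]
ee_rot: [2.596, 0.334, 0.075]
ft_force: [-0.6, 0.2, 1.1]
grip_width: 0.0007
t 9.0 chest mm [  7.9 -72.2 185. ] z [-0.01 -0.5  -0.86] F [-0.6  0.2  1.1]
17 shift mm [ -0.    2.3 -10.7] rot [ 0.003  0.014 -0.002] | 11.0
15 shift mm [ 0.1  1.4 -4.4] rot [ 0.003  0.014 -0.002] | 5.0
13 shift mm [0.2 0.2 1.9] rot [ 0.003  0.014 -0.002] | 2.0
11 shift mm [ 0.2 -1.2  8.1] rot [ 0.003  0.014 -0.002] | 8.0
9 shift mm [ 0.3 -2.8 14.3] rot [ 0.003  0.014 -0.002] | 15.0
7 shift mm [ 0.4 -4.6 20.4] rot [ 0.003  0.014 -0.002] | 21.0
5 shift mm [ 0.5 -6.6 26.5] rot [ 0.003  0.014 -0.002] | 27.0
3 shift mm [ 0.6 -8.9 32.5] rot [ 0.003  0.014 -0.002] | 34.0
1 shift mm [  0.6 -11.3  38.4] rot [ 0.003  0.014 -0.002] | 40.0
-1 shift mm [  0.7 -13.9  44.2] rot [ 0.003  0.014 -0.002] | 46.0
-3 shift mm [  0.8 -16.8  49.9] rot [ 0.003  0.014 -0.002] | 53.0
```

```bash
python3 -m creep '[{"x":0,"y":-1,"z":6,"rx":0,"ry":0,"rz":0,"claw":1},{"x":0,"y":-3,"z":13,"rx":0,"ry":0,"rz":0,"claw":1},{"x":0,"y":-5,"z":20,"rx":0,"ry":0,"rz":0,"claw":1},{"x":0,"y":-6,"z":26,"rx":0,"ry":0,"rz":0,"claw":1},{"x":0,"y":-8,"z":31,"rx":0,"ry":0,"rz":0,"claw":1},{"x":0,"y":-10,"z":35,"rx":0,"ry":0,"rz":0,"claw":1},{"x":0,"y":-11,"z":38,"rx":0,"ry":0,"rz":0,"claw":1}]'
python3 - <<'E'
from h import *
where()
for c in ("side",): cv2.imwrite(f"pics/{c}7.png",ctrl.snapshot(c)[100:340,200:440,::-1].repeat(2,0).repeat(2,1))
E
```

```text
clock: 9.7
eef_pos: [0.5744, -0.0706, 0.1463]
ee_rot: [2.596, 0.335, 0.075]
ft_force: [-0.7, 0.8, 1.3]
grip_width: 0.0006
t 9.7 chest mm [  7.6 -81.8 146.3] z [-0.01 -0.5  -0.86] F [-0.7  0.8  1.3]
```

View pics/side7.png

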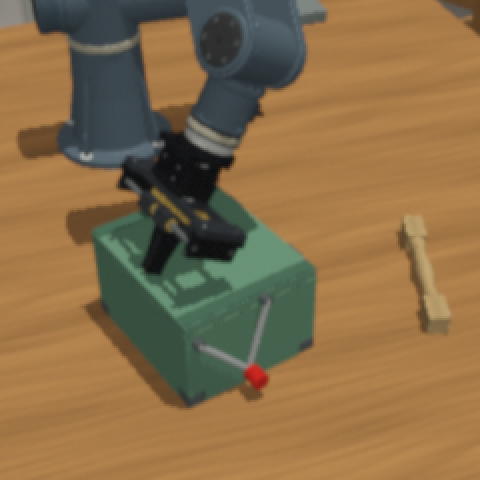

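The lid is almost shut; only a thin seam still shows. I'll press gently until the force rises.

```bash
python3 -m creep '[{"x":0,"y":-1,"z":2,"rx":0,"ry":0,"rz":0,"claw":1},{"x":0,"y":-2,"z":4,"rx":0,"ry":0,"rz":0,"claw":1},{"x":0,"y":-3,"z":5,"rx":0,"ry":0,"rz":0,"claw":1},{"x":0,"y":-4,"z":7,"rx":0,"ry":0,"rz":0,"claw":1},{"x":0,"y":-4,"z":7,"rx":0,"ry":0,"rz":0,"claw":1}]'
python3 - <<'E'
from h import *
where()
E
```

```text
clock: 10.25
eef_pos: [0.5747, -0.0707, 0.145]
ee_rot: [2.588, 0.333, 0.08]
ft_force: [-10.9, 11.7, 37.0]
grip_width: 0.0004
t 10.25 chest mm [  7.9 -81.9 145. ] z [-0.01 -0.51 -0.86] F [-10.9  11.7  37. ]
```

The lid is firmly on its stop: 37 N upward with the tip no longer moving down. Now I'll back off along the tool axis.

```bash
python3 -m creep '[{"x":0,"y":2,"z":-5,"rx":0,"ry":0,"rz":0,"claw":1},{"x":0,"y":4,"z":-20,"rx":0,"ry":0,"rz":0,"claw":1},{"x":0,"y":0,"z":-60,"rx":0,"ry":0,"rz":0,"claw":1},{"x":0,"y":0,"z":-110,"rx":0,"ry":0,"rz":0,"claw":1},{"x":0,"y":0,"z":-160,"rx":0,"ry":0,"rz":0,"claw":1},{"x":0,"y":0,"z":-200,"rx":0,"ry":0,"rz":0,"claw":1},{"x":0,"y":0,"z":-200,"rx":0,"ry":0,"rz":0,"claw":1},{"x":0,"y":0,"z":-200,"rx":0,"ry":0,"rz":0,"claw":1}]'
python3 - <<'E'
from h import *
where()
for c in ("side","top"): cv2.imwrite(f"pics/{c}8.png",ctrl.snapshot(c)[:,:,::-1])
for l in ("glue_bottle","mallet","spindle"): print(l,[ctrl.mark_of(c,l)[:1] for c in ("side","top")])
print([proj("side",W(p)).round(0) for p in [(120,-100,141),(-120,-100,141),(120,-100,153)]])
im=np.hstack([cv2.imread(f"pics/{c}8.png")[100:340,200:440] for c in ("side","top")]);cv2.imwrite("pics/k8.png",cv2.resize(im,(800,400)))
E
```

```text
clock: 11.05
eef_pos: [0.5504, 0.0288, 0.3176]
ee_rot: [2.589, 0.334, 0.082]
ft_force: [-0.8, -0.8, -0.4]
grip_width: 0.0005
t 11.05 chest mm [ 10.2  20.5 317.6] z [-0.01 -0.51 -0.86] F [-0.8 -0.8 -0.4]
glue_bottle [[], [{'position': [0.745, 0.4348], 'score': 0.68}]]
mallet [[{'position': [0.2403, 0.5765], 'score': 0.62}], [{'position': [0.7519, 0.6427], 'score': 0.92}]]
spindle [[{'position': [0.6416, 0.4956], 'score': 0.9}], []]
[array([292., 264.]), array([246., 215.]), array([291., 261.])]
```

View pics/k8.png

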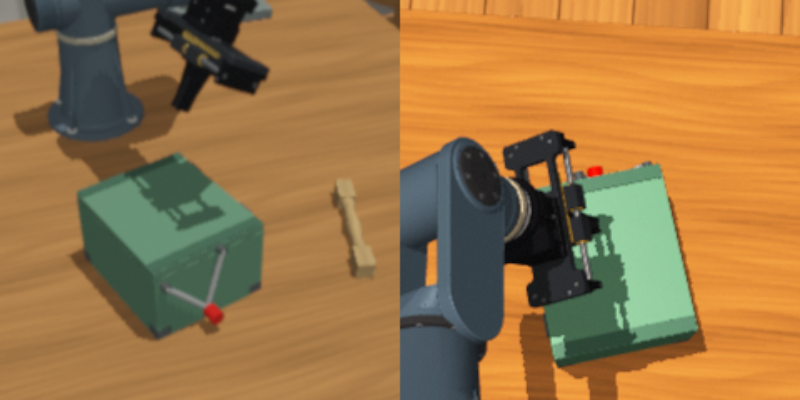

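The lid is fully shut, the arm is clear at 0.18 m above it, and the other objects are where they were. I'm handing the job in.

```bash
python3 -c "
from workcell import ctrl
print(ctrl.close_job())"
```

```text
the job is handed in; nothing more can be done
None
```

I broke the stay, shut the lid and handed the job in at about 11 s on the clock. The system gives no verdict, so this rests on my own checks.

- **Stay:** I pressed the red knob down about 54 mm. In the pictures it was clearly folded below straight, with the lid turned only about 0.35 rad. That angle is an estimate from the images, since I had no joint reading.
- **Lid:** I lowered it from behind with the closed fingertips at about 0.7 rad/s or less commanded. I then pressed until it met its stop, where the fingertips read 37 N upward, a firmer push than I intended. After I backed off, the pictures showed it fully shut.
- **Arm:** it ended about 0.18 m above the lid, touching nothing, with a force reading of about 1 N or less.
- **Glue bottle, mallet and spindle:** they stayed where they were, to within the detection noise of a few pixels. In the last check the network missed the bottle in the side view and the spindle in the top view. Each was found near its starting position in the other view.

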